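Tilt-test three jars and hold the board at the marked angle

TASK

Do the slip test: stand three of the four sealed jars on the cardboard sheet of the tilt-test board, setting each down rather than dropping it, and leave the fourth where it is in the tray. Then lift the board slowly by its handle, with no jar sliding off or tipping over, until the swinging pointer of its angle gauge settles on the red mark. Finish holding the handle there with the pointer at rest on the mark; do not let go, and do not disturb the empty jar, the paper roll or the loose lid.

Things in the scene. Friction and masses are not known exactly. Their poses are not given: they have to be found in the camera images.
- jar1: sealed, filled jar of brown paste: pot-bellied, 85 mm tall, 64 mm across the belly at 46 mm height, foot 46 mm across, under a gold twist-off lid with a dark red top (53 mm across, from 69 to 85 mm height) crossed by a cream paper seal strip; 0.2 to 0.29 kg; it can be held by the lid or the belly. Origin: centre of the underside; z up. Starts standing in the white tray
- jar2: sealed, filled jar of brown paste: pot-bellied, 85 mm tall, 64 mm across the belly at 46 mm height, foot 46 mm across, under a gold twist-off lid with a dark red top (53 mm across, from 69 to 85 mm height) crossed by a cream paper seal strip; 0.2 to 0.29 kg; it can be held by the lid or the belly. Origin: centre of the underside; z up. Starts standing in the white tray
- jar3: sealed, filled jar of brown paste: pot-bellied, 85 mm tall, 64 mm across the belly at 46 mm height, foot 46 mm across, under a gold twist-off lid with a dark red top (53 mm across, from 69 to 85 mm height) crossed by a cream paper seal strip; 0.2 to 0.29 kg; it can be held by the lid or the belly. Origin: centre of the underside; z up. Starts standing in the white tray
- jar4: sealed, filled jar of brown paste: pot-bellied, 85 mm tall, 64 mm across the belly at 46 mm height, foot 46 mm across, under a gold twist-off lid with a dark red top (53 mm across, from 69 to 85 mm height) crossed by a cream paper seal strip; 0.2 to 0.29 kg; it can be held by the lid or the belly. Origin: centre of the underside; z up. Starts standing in the white tray
- empty: empty open clear-glass jar without a lid, 74 mm tall, 62 mm wide, standing among the others in the tray; not to be used or moved. Origin: centre of the underside
- roll: roll of cream paper seal strips lying flat on the table, 84 mm across, 30 mm high; leave alone. Origin: centre of the underside
- cap: single loose gold lid lying on the table, 53 mm across, 14 mm high; leave alone. Origin: centre of the underside
- tray: low white plastic tray fixed to the table, 250 x 360 mm, rim 18 mm high, floor 4 mm thick, holding the five jars at least 85 mm apart centre to centre. Origin: centre of the underside, x along its short side
- stand: fixed steel frame with blue posts, 220 (x) by 370 mm (y), carrying the tilt-test board; its handle end stands on a 15 mm pallet slat, so it is not level. Origin: on the table under the pivot pin; x along the pin, the gauge on the +x side, the handle 275 mm off towards -y
- sheet (a point): centre of the top of the cardboard sheet on the board: x along the pivot pin (sheet 130 mm), y from handle to pivot (224 mm), z square to it; at first about 100 mm up. Room for three jars in a row along y, 72 mm apart. Pivot axis 65 mm off in +y, 10.5 mm below. Yellow dial, 124 mm across, on the board's +x edge, 80 mm from the middle, rising 60 mm above the sheet
- handle: black grip sleeve, 16 mm thick, 116 mm long, turning freely on the board's handle bar, so fingers need not tilt with it; board edge 70 mm away: take it from above, closing across it. Origin: its middle, on its axis; at the start x runs along it, y along the board to the pivot axis 275 mm away. About 100 mm up at first; lifting takes about 5 N; unheld the board falls back
- board (a joint): angle of the board from its rest, rad: 0 when it lies on its two rubber-topped rests (there it is not level: its handle end is already about 0.045 rad high), growing as the handle is lifted, to 0.5 at most
- pointer (a joint): reading of the gauge, rad: the black needle of the pendulum, hung at the centre of the dial (bob below, needle up), against the dial's zero tick; it equals the true slope of the board (0 level, positive with the handle end high) once it has stopped swinging, which takes about 1 s
- mark (a joint): where the red mark is set on the dial, rad, on the same scale and sense as pointer: the pointer is on the mark when both are equal. It lies between 0.17 and 0.30 and stays put on the dial
- pointer_tip (a point): upper tip of the black needle, 48 mm from the dial's centre; its z runs along the needle, x is the dial's outward normal
- mark_tip (a point): inner point of the red mark on the dial's rim, 45 mm from the dial's centre; its z runs from the dial's centre through the mark, x is the dial's outward normal

How it is judged:
On the way, in this order (a step that is already met when the one before it is completed fails the run):
1. exactly three sealed jars stand let go on the sheet while the board lies on its rests, the fourth still in its place (((x of jar1 in the frame of sheet between -0.055 and 0.055 m and y of jar1 in the frame of sheet between -0.105 and 0.105 m and z of jar1 in the frame of sheet between -0.006 and 0.006 m and angle between the z axis of jar1 and the z axis of sheet, either way round below 0.12 rad) or distance of jar1 from where it was at the start of the episode below 0.04 m) and ((x of jar2 in the frame of sheet between -0.055 and 0.055 m and y of jar2 in the frame of sheet between -0.105 and 0.105 m and z of jar2 in the frame of sheet between -0.006 and 0.006 m and angle between the z axis of jar2 and the z axis of sheet, either way round below 0.12 rad) or distance of jar2 from where it was at the start of the episode below 0.04 m) and ((x of jar3 in the frame of sheet between -0.055 and 0.055 m and y of jar3 in the frame of sheet between -0.105 and 0.105 m and z of jar3 in the frame of sheet between -0.006 and 0.006 m and angle between the z axis of jar3 and the z axis of sheet, either way round below 0.12 rad) or distance of jar3 from where it was at the start of the episode below 0.04 m) and ((x of jar4 in the frame of sheet between -0.055 and 0.055 m and y of jar4 in the frame of sheet between -0.105 and 0.105 m and z of jar4 in the frame of sheet between -0.006 and 0.006 m and angle between the z axis of jar4 and the z axis of sheet, either way round below 0.12 rad) or distance of jar4 from where it was at the start of the episode below 0.04 m) and ((distance of jar1 from where it was at the start of the episode below 0.04 m and distance between each of jar2, jar3, jar4 and sheet below 0.13 m) or (distance of jar2 from where it was at the start of the episode below 0.04 m and distance between each of jar1, jar3, jar4 and sheet below 0.13 m) or (distance of jar3 from where it was at the start of the episode below 0.04 m and distance between each of jar1, jar2, jar4 and sheet below 0.13 m) or (distance of jar4 from where it was at the start of the episode below 0.04 m and distance between each of jar1, jar2, jar3 and sheet below 0.13 m)) and value of joint board between -0.02 and 0.02 rad and contact force between the fingers and jar1 below 0.2 N and contact force between the fingers and jar2 below 0.2 N and contact force between the fingers and jar3 below 0.2 N and contact force between the fingers and jar4 below 0.2 N), for 0.2 s.
2. the board is lifted off its rests by the handle (value of joint board above 0.04 rad and contact force between the fingers and handle above 1 N), for 0.2 s.
At the end, for the whole second after the job is handed in: For the last second the fingers hold the handle (over 1 N), the board is over 0.08 rad off its rests, board and needle are still, the needle within 0.035 rad of the mark, just three sealed jars upright on the sheet (55 x 105 mm from its middle), all else within 40 mm of its start (angle between the z axis of pointer_tip and the z axis of mark_tip, either way round below 0.035 rad and velocity of joint pointer between -0.15 and 0.15 rad/s and velocity of joint board between -0.05 and 0.05 rad/s and value of joint board above 0.08 rad and contact force between the fingers and handle above 1 N and ((x of jar1 in the frame of sheet between -0.055 and 0.055 m and y of jar1 in the frame of sheet between -0.105 and 0.105 m and z of jar1 in the frame of sheet between -0.006 and 0.006 m and angle between the z axis of jar1 and the z axis of sheet, either way round below 0.12 rad) or distance of jar1 from where it was at the start of the episode below 0.04 m) and ((x of jar2 in the frame of sheet between -0.055 and 0.055 m and y of jar2 in the frame of sheet between -0.105 and 0.105 m and z of jar2 in the frame of sheet between -0.006 and 0.006 m and angle between the z axis of jar2 and the z axis of sheet, either way round below 0.12 rad) or distance of jar2 from where it was at the start of the episode below 0.04 m) and ((x of jar3 in the frame of sheet between -0.055 and 0.055 m and y of jar3 in the frame of sheet between -0.105 and 0.105 m and z of jar3 in the frame of sheet between -0.006 and 0.006 m and angle between the z axis of jar3 and the z axis of sheet, either way round below 0.12 rad) or distance of jar3 from where it was at the start of the episode below 0.04 m) and ((x of jar4 in the frame of sheet between -0.055 and 0.055 m and y of jar4 in the frame of sheet between -0.105 and 0.105 m and z of jar4 in the frame of sheet between -0.006 and 0.006 m and angle between the z axis of jar4 and the z axis of sheet, either way round below 0.12 rad) or distance of jar4 from where it was at the start of the episode below 0.04 m) and ((distance of jar1 from where it was at the start of the episode below 0.04 m and distance between each of jar2, jar3, jar4 and sheet below 0.13 m) or (distance of jar2 from where it was at the start of the episode below 0.04 m and distance between each of jar1, jar3, jar4 and sheet below 0.13 m) or (distance of jar3 from where it was at the start of the episode below 0.04 m and distance between each of jar1, jar2, jar4 and sheet below 0.13 m) or (distance of jar4 from where it was at the start of the episode below 0.04 m and distance between each of jar1, jar2, jar3 and sheet below 0.13 m)) and distance of each of empty, roll, cap from where it was at the start of the episode below 0.04 m); the arm keeps its last pose, push and grip.
It fails at once if a jar is tipped over (angle between any of jar1, jar2, jar3, jar4, empty's own z axis and vertical above 0.7 rad).
It fails at once if a jar is dropped or thrown (faster than 0.6 m/s out of the fingers) ((linear speed of jar1 above 0.6 m/s and contact force between the fingers and jar1 below 0.1 N) or (linear speed of jar2 above 0.6 m/s and contact force between the fingers and jar2 below 0.1 N) or (linear speed of jar3 above 0.6 m/s and contact force between the fingers and jar3 below 0.1 N) or (linear speed of jar4 above 0.6 m/s and contact force between the fingers and jar4 below 0.1 N)).
It fails at once if the board is jerked up or let fall (faster than 0.7 rad/s) (velocity of joint board above 0.7 rad/s or velocity of joint board below -0.7 rad/s).
It fails at once if the empty jar, the roll or the loose lid is shifted by more than 40 mm (distance of any of empty, roll, cap from where it was at the start of the episode above 0.04 m).
It also fails if it takes over 72 s, if anything falls off the work surface, if the arm or the gripper's body presses on something with over 40 N, if the wrist force passes 120 N, or if a joint passes its speed limit or range.

ROBOT

A 6-joint arm with a two-finger parallel gripper is mounted at the origin on the work surface. World frame = base frame: x ahead of the robot, y to its left, z up, the work surface at z = 0. Lengths are in m, angles in rad, forces in N, time in s.
With the tool pointing down it reaches from about 0.25 to 0.775 m from the base axis. Payload 4 kg.
Tool frame: the origin (TCP) lies at the very end of the fingers, on their centre line; the grasp point (between the pads) lies 19 mm behind it (robot.pinch_z is the distance from the TCP to the grasp point, in m); z points along the fingers, y is the line along which they close (so a half turn about z gives the same grasp; the last joint's range is limited). The gripper opens to 94 mm and grips with 3 to 60 N. Pads are 16 mm wide; open, the fingers measure 119 mm over their backs; the gripper's body (75 mm by 177 mm) begins 78 mm behind the grasp point.
Start: joints at [-1.238, 0.087, 1.371, -0, 1.684, -0.103], TCP at [0.232, -0.499, 0.206] pointing down, gripper open.
Joint ranges: [-3.1, 3.1], [-0.76, 2.03], [0.27, 2.55], [-1.08, 4.22], [0.17, 2.65], [-2.57, 2.57]. Speed limits (rad/s): [2.79, 2.79, 3.14, 3.14, 3.14, 3.14].

INTERFACE

Orientations are given as [roll, pitch, yaw] about the fixed x, y, z axes, in that order (R = Rz(yaw) Ry(pitch) Rx(roll)).
In Python, from bench import robot gives the robot as it stands.
- The arm moves only by the tool arm_command, never from a script. Its argument "targets" is one flat list of numbers, 7 for each row, row after row: the turn, a rotation vector about the tool's x, y, z in degrees, then the shift along the tool's x, y, z in mm, then the closure, from -1 (fully open) to 1 (shut). In form: [ax, ay, az, x, y, z, hand, ax, ay, az, x, y, z, hand, ...]. A call has 1 to 20 rows; each row is the pose to reach, as a shift and turn from the pose commanded when the call began, along the tool's axes at that moment; what a row does not reach only later rows make up. A row lasts 1/10 s, in which the tool goes at most 50 mm and 8.59 degrees, less where a joint would pass 70% of its speed; a pose out of reach is approached as far as the arm can. A call with a gripper value outside its range is refused whole. The fingers move at their own pace and stop on an object; the grip force is fixed at half the most. Time passes only in rows, so rows that repeat a pose let the fingers close. It gives the time, the measured TCP pose, the force, the opening and the grip force at its end, in the units of the state.
- robot.get_obs(): the state, without advancing time (a new reading comes with each control period).
- robot.snapshot(name): name is "scene" or "side" or "wrist"; returns a dict with "color" (384x512x3 uint8, red, green, blue), "range_z" (384x512 float32, m along the optical axis (not along the pixel's ray), 0 where there is no reading), "fx", "fy", "cx", "cy" (pixels), "T" (4x4, takes a point from camera to world coordinates); the wrist camera has in their place "T_tool_cam" (4x4, takes a point from camera to tool coordinates, whose origin is the TCP and whose axes are the flange's). Camera axes: x right, y down, z forward; pixel columns grow to the right and rows downward; lengths in m; the calibration is good to about 2 mm. A picture is of the moment at which its call begins: read the wrist's pose just before it.
- robot.close_job(): hands the job in; it is judged then, once.
The state is a dict: "time": time; "joint_positions": joint angles; "qvel": joint speeds; "joint_torque": joint torques, N m; "tool_pos": TCP position; "ee_rot": TCP orientation; "wrist_force": force on the tool from outside, world axes, zero at the start; "wrist_torque": the same for the moment, N m; "width": finger opening in m; "finger_force": force on a finger pad.
Only numpy, scipy, OpenCV 4.12 (cv2) and the standard library are available. Lean on these libraries where they do the work, as an engineer would, in place of code of your own. Each camera call takes 0.05 s, during which the arm holds its last target. There are 200 camera calls.

## Working session

There is one attempt and no reset: what is moved stays moved. The work goes in short steps, Python scripts to look and compute and a tool call to move; the robot and the scene stay as the last step left them, time stands still between calls to the robot, and variables do not carry over. Pictures are saved under pics/ and viewed, at most 10 in all, crops included, and the job is handed in when it is done.

Besides the shell and the picture viewer there is one more tool, called by a JSON object that holds its "op" and its "data". arm_command: Moves the arm, as the interface text tells. Its arguments: {"type":"object","properties":{"targets":{"type":"array"}},"required":["targets"]}

```bash
mkdir -p pics; ls; cat > h.py <<'E'
import numpy as np, cv2
from bench import robot
from scipy.spatial.transform import Rotation as R
def snap(n):
    o=robot.get_obs(); s=robot.snapshot(n)
    if n=='wrist':
        T=np.eye(4); r=np.array(o['ee_rot'])
        T[:3,:3]=R.from_euler('xyz',r).as_matrix() if r.size==3 else r
        T[:3,3]=o['tool_pos']; s['T']=T@s['T_tool_cam']
    return s
def pts(s):
    z=s['range_z']; v,u=np.mgrid[:z.shape[0],:z.shape[1]]
    P=np.stack([(u-s['cx'])/s['fx']*z,(v-s['cy'])/s['fy']*z,z],-1)
    P=P@s['T'][:3,:3].T+s['T'][:3,3]; P[z==0]=np.nan
    return P
def save(s,n): cv2.imwrite('pics/%s.png'%n,s['color'][:,:,::-1])
E
python3 - <<'E'
from h import *
o=robot.get_obs(); print(o)
a=snap('scene');b=snap('side')
import pickle; pickle.dump((a,b),open('ab.pkl','wb'))
for s,n in((a,'scene0'),(b,'side0')): save(s,n); print(s['T'].round(3),s['fx'])
E
```

```text
pics
{'time': 0.0, 'joint_positions': array([-1.23808512e+00,  8.79426371e-02,  1.37225732e+00, -1.77501837e-06,
        1.68359493e+00, -1.03086018e-01]), 'qvel': array([-1.20317401e-03,  4.35820386e-04,  8.07243101e-06,  7.34277677e-04,
        1.06549781e-03,  1.98772346e-04]), 'joint_torque': array([-2.53974504e-04, -3.40187895e+01, -3.02429903e+01,  7.19114835e-02,
        3.30451818e-02, -1.67398503e-04]), 'tool_pos': array([ 0.23199392, -0.49806706,  0.20430939]), 'ee_rot': array([-3.13940194e+00, -2.24861894e-04,  4.35796783e-01]), 'wrist_force': array([-0.51016865,  0.9201824 , -0.09691114]), 'wrist_torque': array([ 0.04679866,  0.02505899, -0.01075198]), 'finger_force': 0.0, 'width': 0.09349571382454991}
[[-0.462  0.472 -0.75   1.325]
 [ 0.886  0.269 -0.377  0.311]
 [ 0.023 -0.839 -0.543  0.647]
 [ 0.     0.     0.     1.   ]] 418.4712950346668
[[-6.900e-01 -5.630e-01  4.540e-01  2.600e-02]
 [-7.230e-01  5.370e-01 -4.340e-01  5.310e-01]
 [ 1.000e-03 -6.280e-01 -7.780e-01  1.136e+00]
 [ 0.000e+00  0.000e+00  0.000e+00  1.000e+00]] 468.45299499093363
```

View pics/scene0.png

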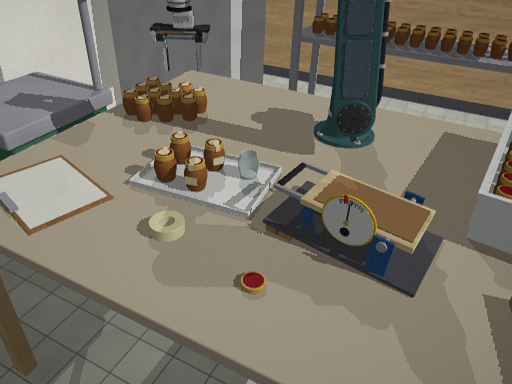

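View pics/side0.png

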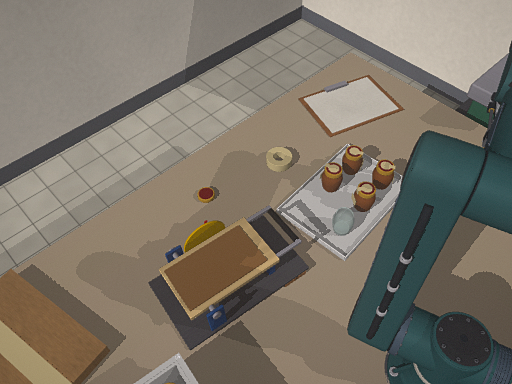

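The scene view shows the four jars at about (179,148), (165,163), (214,154) and (196,173), the glass at (248,165), the board at (370,208) with its dial at (348,220), and the handle near (300,182). The side view shows the sheet at about (220,265), the handle bar near (285,228) and the jars at (332,177), (353,158), (384,173) and (366,195).

```bash
python3 - <<'E'
from h import *; import pickle
a,b=pickle.load(open('ab.pkl','rb'))
px={'scene':[(179,138),(165,152),(214,143),(196,160)],'side':[(332,170),(353,152),(384,165),(366,188)]}
for n,s in(('scene',a),('side',b)):
    P=pts(s); v,u=np.mgrid[:384,:512]
    for (x,y) in px[n]:
        m=(abs(u-x)<18)&(abs(v-y)<18)&(P[...,2]>.083)&(P[...,2]<.097)
        Q=P[m]
        c,r=cv2.minEnclosingCircle(Q[:,:2].astype(np.float32)); print(n,np.round(c,4),round(r,4),np.median(Q[:,2]).round(4),len(Q))
    hsv=cv2.cvtColor(s['color'],cv2.COLOR_RGB2HSV)
    k=(370,205) if n=='scene' else (220,265)
    print(hsv[k[1],k[0]],P[k[1],k[0]].round(4))
    m=(abs(hsv.astype(int)-hsv[k[1],k[0]].astype(int)).max(-1)<22).astype(np.uint8)
    m[(P[...,2]<.08)|(P[...,2]>.13)]=0
    _,l=cv2.connectedComponents(m); m=l==l[k[1],k[0]]
    Q=P[m]; A=np.c_[Q[:,:2],np.ones(len(Q))]; co=np.linalg.lstsq(A,Q[:,2],rcond=None)[0]
    print('sheet',cv2.minAreaRect((Q[:,:2]*1000).astype(np.float32)),co.round(4),len(Q), Q.mean(0).round(4))
    # handle: dark pts
    d=(hsv[...,2]<60)&(P[...,2]>.085)&(P[...,2]<.135)
    w=(slice(155,215),slice(265,325)) if n=='scene' else (slice(200,265),slice(240,305))
    Q=P[w][d[w]]; 
    if len(Q)>5: print('dark',len(Q),Q.mean(0).round(4),Q.min(0).round(3),Q.max(0).round(3),cv2.minAreaRect((Q[:,:2]*1000).astype(np.float32)))
E
```

```text
scene [ 0.4848 -0.3653] 0.0753 0.0882 234
scene [ 0.4994 -0.36  ] 0.0709 0.0881 242
scene [ 0.4656 -0.2554] 0.0695 0.0881 166
scene [ 0.4973 -0.2562] 0.0695 0.0882 219
[ 16 130 120] [0.5276 0.2075 0.1021]
 ** On entry to DLASCL parameter number  4 had an illegal value
 ** On entry to DLASCL parameter number  4 had an illegal valueTraceback (most recent call last):
  File "<stdin>", line 16, in <module>
    x, resids, rank, s = _umath_linalg.lstsq(a, b, rcond,
                         ~~~~~~~~~~~~~~~~~~~^^^^^^^^^^^^^
                                             signature=signature)
                                             ^^^^^^^^^^^^^^^^^^^^
    raise LinAlgError("SVD did not converge in Linear Least Squares")
numpy.linalg.LinAlgError: SVD did not converge in Linear Least Squares
```

```bash
python3 - <<'E'
from h import *; import pickle
a,b=pickle.load(open('ab.pkl','rb'))
im=cv2.resize(a['color'][130:280,255:455],(800,600),interpolation=cv2.INTER_CUBIC)
cv2.imwrite('pics/crop0.png',im[:,:,::-1])
E
```

```text
(no output)
```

View pics/crop0.png

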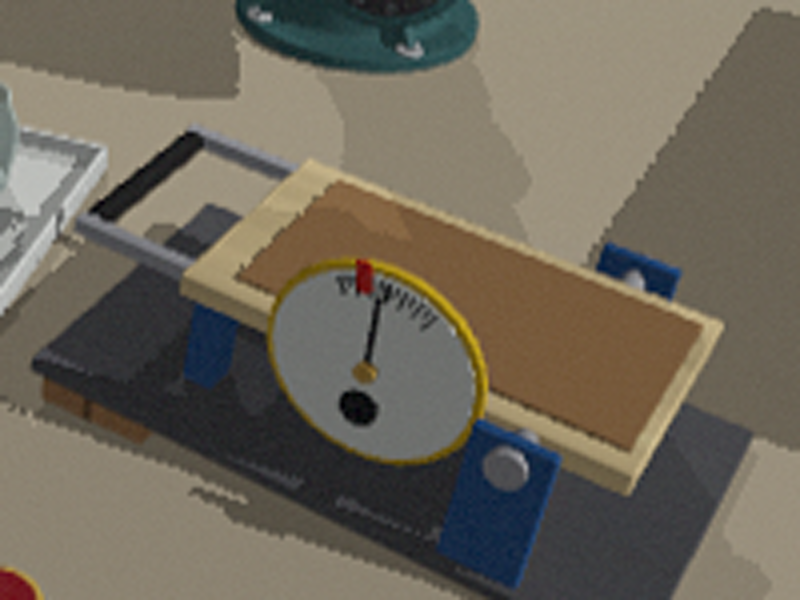

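The crop shows the black grip from scene pixel (303,166) to (281,182), the dial centre at (346,223), the red mark near (346,199) and the needle tip near (350,203).

```bash
python3 - <<'E'
from h import *; import pickle
a,b=pickle.load(open('ab.pkl','rb'))
for n,s in(('scene',a),('side',b)):
    P=pts(s); P=np.nan_to_num(P,nan=-1); hsv=cv2.cvtColor(s['color'],cv2.COLOR_RGB2HSV)
    w=np.zeros((384,512),bool)
    if n=='scene': w[125:195,140:232]=1
    else: w[135:215,315:402]=1
    m=(w&(P[...,2]>.08)&(P[...,2]<.096)).astype(np.uint8)
    N,l=cv2.connectedComponents(m)
    for i in range(1,N):
        Q=P[l==i]
        if len(Q)<40: continue
        c,r=cv2.minEnclosingCircle(Q[Q[:,2]>.086][:,:2].astype(np.float32)); print(n,np.round(c,4),round(r,4),np.median(Q[:,2]).round(4),len(Q))
    k=(370,205) if n=='scene' else (220,265)
    m=(abs(hsv.astype(int)-hsv[k[1],k[0]].astype(int))<[6,35,40]).all(-1)&(P[...,2]>.08)&(P[...,2]<.13)
    _,l=cv2.connectedComponents(m.astype(np.uint8)); m=l==l[k[1],k[0]]
    Q=P[m]; A=np.c_[Q[:,:2],np.ones(len(Q))]; co=np.linalg.lstsq(A,Q[:,2],rcond=None)[0]
    print('sheet',cv2.minAreaRect((Q[:,:2]*1000).astype(np.float32)),co.round(4),len(Q), Q.mean(0).round(4))
    d=(hsv[...,2]<60)&(P[...,2]>.085)&(P[...,2]<.135)
    w=(slice(155,195),slice(270,315)) if n=='scene' else (slice(200,265),slice(240,305))
    Q=P[w][d[w]]
    if len(Q)>5: print('dark',len(Q),Q.mean(0).round(4),Q.min(0).round(3),Q.max(0).round(3),cv2.minAreaRect((Q[:,:2]*1000).astype(np.float32)))
    # dial yellow
    y=(hsv[...,0]>20)&(hsv[...,0]<32)&(hsv[...,1]>180)&(P[...,2]>.05)
    if y.sum()>20: Q=P[y]; print('yellow',len(Q),Q.mean(0).round(3),Q.min(0).round(3),Q.max(0).round(3))
E
```

```text
scene [ 0.4399 -0.3765] 0.0293 0.0876 160
scene [ 0.4243 -0.2658] 0.0275 0.0878 163
scene [ 0.5386 -0.3535] 0.0281 0.088 188
scene [ 0.5391 -0.2554] 0.029 0.0881 203
sheet ((520.6831665039062, 209.37503051757812), (228.54129028320312, 140.3730010986328), 81.9160385131836) [-0.0055 -0.0443  0.1138] 2766 [0.5202 0.2284 0.1008]
dark 168 [0.4979 0.0061 0.1066] [ 0.435 -0.007  0.1  ] [0.555 0.02  0.111] ((494.3958435058594, 5.721244812011719), (13.585835456848145, 121.0003890991211), 81.53702545166016)
yellow 325 [0.31  0.1   0.121] [-1.167 -0.773  0.051] [0.618 0.493 0.4  ]
side [ 0.5371 -0.3508] 0.0284 0.0893 202
side [ 0.4359 -0.3741] 0.0282 0.0897 215
side [ 0.5361 -0.2522] 0.0281 0.0892 221
side [ 0.4225 -0.2648] 0.0281 0.0896 238
sheet ((524.6306762695312, 211.67587280273438), (226.7523193359375, 135.90541076660156), 82.0544662475586) [-0.0065 -0.0441  0.1159] 4307 [0.5211 0.2166 0.1029]
dark 226 [0.4904 0.0082 0.1081] [ 0.436 -0.006  0.096] [0.563 0.061 0.116] ((501.62310791015625, 19.485443115234375), (134.4732208251953, 62.87940979003906), 8.880663871765137)
yellow 565 [0.597 0.17  0.129] [ 0.401 -0.383  0.085] [0.612 0.244 0.167]
```

{"op": "arm_command", "data": {"targets": [0,0,-57.1,238,-25,50,-1,0,0,-57.1,238,-25,50,-1,0,0,-57.1,238,-25,50,-1,0,0,-57.1,238,-25,50,-1,0,0,-57.1,238,-25,50,-1,0,0,-57.1,238,-25,50,-1,0,0,-57.1,238,-25,50,-1,0,0,-57.1,238,-25,50,-1,0,0,-57.1,238,-25,50,-1]}}

```text
time: 1.0
tool_pos: [0.4372, -0.3754, 0.1551]
ee_rot: [-3.141, -0.0, 1.43]
wrist_force: [-0.5, -0.1, -0.1]
width: 0.0936
finger_force: 0.0
```

```bash
cat >> h.py <<'E'
def go(x,y,z,yaw=1.433):
    o=robot.get_obs(); M=R.from_euler('xyz',o['ee_rot'])
    d=M.inv().apply(np.array([x,y,z])-o['tool_pos'])*1000
    t=(M.inv()*R.from_euler('xyz',[np.pi,0,yaw])).as_rotvec(degrees=True)
    print('t',round(float(o['time']),2),'pos',o['tool_pos'].round(4),'rot',o['ee_rot'].round(3),'turn',t.round(1),'shift',d.round(1),'w',round(float(o['width']),4),'F',o['wrist_force'].round(1),round(float(o['finger_force']),1))
def ray(s,u,v,z):
    d=s['T'][:3,:3]@np.array([(u-s['cx'])/s['fx'],(v-s['cy'])/s['fy'],1]); c=s['T'][:3,3]
    return c+d*(z-c[2])/d[2]
E
python3 - <<'E'
from h import *; import pickle
a,b=pickle.load(open('ab.pkl','rb'))
print('empty',ray(a,249,165,.041).round(3),ray(b,344,220,.041).round(3))
go(.437,-.375,.033)
s=snap('wrist'); save(s,'w1')
P=np.nan_to_num(pts(s),nan=-1)
m=((P[...,2]>.083)&(P[...,2]<.094)).astype(np.uint8); N,l=cv2.connectedComponents(m)
for i in range(1,N):
    Q=P[l==i]
    if len(Q)>300: c,r=cv2.minEnclosingCircle(Q[:,:2].astype(np.float32)); print(np.round(c,4),round(r,4),np.median(Q[:,2]).round(4),len(Q))
E
```

```text
empty [ 0.416 -0.155  0.041] [ 0.411 -0.164  0.041]
t 1.0 pos [ 0.4372 -0.3754  0.1551] rot [-3.141 -0.     1.43 ] turn [-0.  -0.  -0.2] shift [  0.3  -0.2 122.1] w 0.0936 F [-0.5 -0.1 -0.1] 0.0
[ 0.537  -0.2552] 0.0277 0.0901 3702
[ 0.4225 -0.2659] 0.0276 0.09 5113
[ 0.5374 -0.354 ] 0.0275 0.09 4083
[ 0.4357 -0.376 ] 0.0276 0.09 3613
```

{"op": "arm_command", "data": {"targets": [0,0,0,-1,-1,40,-1,0,0,0,-1,-1,80,-1,0,0,0,-1,-1,105,-1,0,0,0,-1,-1,122,-1,0,0,0,-1,-1,122,-1,0,0,0,-1,-1,122,1,0,0,0,-1,-1,122,1,0,0,0,-1,-1,122,1,0,0,0,-1,-1,122,1,0,0,0,-1,-1,122,1,0,0,0,-1,-1,122,1]}}

```text
time: 2.15
tool_pos: [0.4367, -0.3769, 0.0347]
ee_rot: [3.14, 0.001, 1.432]
wrist_force: [-0.4, 0.3, 3.6]
width: 0.0621
finger_force: 30.0
```

{"op": "arm_command", "data": {"targets": [0,0,0,0,0,-20,1,0,0,0,0,0,-55,1,0,0,0,0,0,-95,1,0,0,0,10,0,-130,1,0,0,0,40,0,-150,1,0,0,0,80,0,-155,1,0,0,0,125,0,-155,1,0,0,0,170,1,-155,1,0,0,0,215,2,-155,1,0,0,0,260,2,-155,1,0,0,0,305,2,-155,1,0,0,0,350,3,-155,1,0,0,0,395,3,-155,1,0,0,0,440,3,-155,1,0,0,0,485,4,-155,1,0,0,0,530,4,-155,1,0,0,0,575,4,-155,1,0,0,0,615,4,-155,1,0,0,0,645,4,-155,1,0,0,0,665,4,-155,1]}}

```text
time: 4.15
tool_pos: [0.5311, 0.2841, 0.1866]
ee_rot: [-3.139, 0.001, 1.435]
wrist_force: [0.7, 0.1, -3.8]
width: 0.0622
finger_force: 30.0
```

```bash
python3 - <<'E'
from h import *
go(.532,.282,.129)
s=snap('scene'); save(s,'s2'); b=snap('side')
P=np.nan_to_num(pts(b),nan=-1)
T=robot.get_obs()['tool_pos']
# lid top in side view near tool
hsv=cv2.cvtColor(s['color'],cv2.COLOR_RGB2HSV); P=np.nan_to_num(pts(s),nan=-1)
m=(np.hypot(P[...,0]-T[0],P[...,1]-T[1])<.035)&(P[...,2]>.11)&(P[...,2]<.2)
Q=P[m]; print(len(Q),'lowest',np.sort(Q[:,2])[:5].round(4))
cv2.imwrite('pics/s2c.png',cv2.resize(s['color'][100:280,280:480],(600,540))[:,:,::-1])
E
```

```text
t 4.15 pos [0.5311 0.2841 0.1866] rot [-3.139e+00  1.000e-03  1.435e+00] turn [-0.2  0.1  0.1] shift [-1.9  1.4 57.6] w 0.0622 F [ 0.7  0.1 -3.8] 30.0
395 lowest [0.1539 0.1541 0.1545 0.1554 0.1557]
```

View pics/s2c.png

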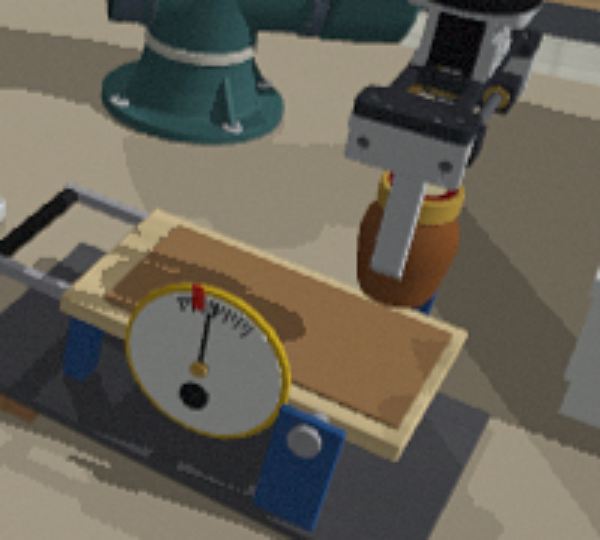

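The picture shows the jar hanging upright at crop (408,240), over the pivot end of the sheet, with the board at rest.

{"op": "arm_command", "data": {"targets": [0,0,0,-2,1,15,1,0,0,0,-2,1,32,1,0,0,0,-2,1,44,1,0,0,0,-2,1,50,1,0,0,0,-2,1,53,1,0,0,0,-2,1,55,1,0,0,0,-2,1,55,1]}}

```text
time: 4.95
tool_pos: [0.533, 0.2795, 0.1339]
ee_rot: [3.141, -0.0, 1.432]
wrist_force: [-0.2, -0.0, -2.8]
width: 0.0622
finger_force: 30.0
```

{"op": "arm_command", "data": {"targets": [0,0,0,1,0,1.5,1,0,0,0,1,0,3,1,0,0,0,1,0,3,1]}}

```text
time: 5.25
tool_pos: [0.5333, 0.2811, 0.1313]
ee_rot: [3.14, -0.001, 1.433]
wrist_force: [0.5, 0.7, -0.8]
width: 0.0626
finger_force: 30.0
```

{"op": "arm_command", "data": {"targets": [0,0,0,0,0,1,1,0,0,0,0,0,1,0.2,0,0,0,0,0,1,-0.2,0,0,0,0,0,1,-1,0,0,0,0,0,1,-1,0,0,0,0,0,1,-1,0,0,0,0,0,1,-1,0,0,0,0,0,-30,-1,0,0,0,0,0,-75,-1,0,0,0,0,0,-110,-1,0,0,0,0,0,-110,-1]}}

```text
time: 6.35
tool_pos: [0.5352, 0.2814, 0.2476]
ee_rot: [3.131, -0.006, 1.432]
wrist_force: [0.1, -0.4, 0.7]
width: 0.0937
finger_force: 0.0
```

```bash
cat >> h.py <<'E'
def lids(s,lo=.165,hi=.205):
    P=np.nan_to_num(pts(s),nan=-1)
    m=((P[...,2]>lo)&(P[...,2]<hi)&(P[...,1]<.4)&(P[...,0]>.4)&(P[...,0]<.59)).astype(np.uint8); N,l=cv2.connectedComponents(m)
    for i in range(1,N):
        Q=P[l==i]
        if len(Q)>60: c,r=cv2.minEnclosingCircle(Q[:,:2].astype(np.float32)); print('lid',np.round(c,4),round(r,4),np.median(Q[:,2]).round(4),len(Q))
E
python3 - <<'E'
from h import *
go(.5375,-.353,.0345)
s=snap('wrist'); save(s,'w3'); lids(s)
P=np.nan_to_num(pts(s),nan=-1); hsv=cv2.cvtColor(s['color'],cv2.COLOR_RGB2HSV)
m=(abs(hsv[...,0].astype(int)-16)<6)&(hsv[...,1]>90)&(P[...,2]>.09)&(P[...,2]<.12)
Q=P[m]; print(len(Q),cv2.minAreaRect((Q[:,:2]*1000).astype(np.float32)),np.linalg.lstsq(np.c_[Q[:,:2],np.ones(len(Q))],Q[:,2],rcond=None)[0].round(4))
E
```

```text
t 6.35 pos [0.5352 0.2814 0.2476] rot [ 3.131 -0.006  1.432] turn [ 0.6 -0.3 -0. ] shift [-629.3   87.6  210.3] w 0.0937 F [ 0.1 -0.4  0.7] 0.0
lid [0.5328 0.2853] 0.0276 0.1855 3848
26334 ((503.7041015625, 295.80059814453125), (231.18667602539062, 423.354248046875), 15.13139820098877) [-0.0047 -0.0487  0.1153]
```

View pics/w3.png

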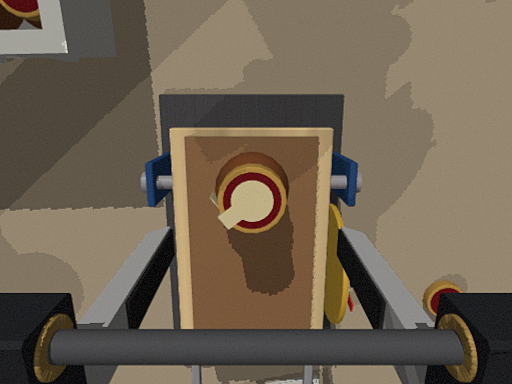

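The jar stands upright on the sheet, centred across it, at about (251,200) in the wrist view.

{"op": "arm_command", "data": {"targets": [0,0,0,-30,4,0,-1,0,0,0,-80,11,0,-1,0,0,0,-130,18,0,-1,0,0,0,-180,25,0,-1,0,0,0,-230,32,0,-1,0,0,0,-280,39,0,-1,0,0,0,-330,46,0,-1,0,0,0,-380,53,0,-1,0,0,0,-430,60,15,-1,0,0,0,-480,67,40,-1,0,0,0,-530,75,65,-1,0,0,0,-575,82,85,-1,0,0,0,-610,86,100,-1,0,0,0,-629,88,110,-1,0,0,0,-629,88,110,-1,0,0,0,-629,88,110,-1]}}

```text
time: 8.0
tool_pos: [0.532, -0.3538, 0.128]
ee_rot: [-3.138, -0.003, 1.431]
wrist_force: [0.6, 0.7, -0.7]
width: 0.094
finger_force: 0.0
```

```bash
python3 -c "
from h import *
go(.5375,-.353,.0345)"
```

```text
t 8.0 pos [ 0.532  -0.3538  0.128 ] rot [-3.138e+00 -3.000e-03  1.431e+00] turn [-0.2 -0.2 -0.1] shift [ 1.3  5.6 93.4] w 0.094 F [ 0.6  0.7 -0.7] 0.0
```

{"op": "arm_command", "data": {"targets": [0,0,0,1,5,30,-1,0,0,0,1,5,65,-1,0,0,0,1,5,85,-1,0,0,0,1,5,93,-1,0,0,0,1,5,93,-1,0,0,0,1,5,93,1,0,0,0,1,5,93,1,0,0,0,1,5,93,1,0,0,0,1,5,93,1,0,0,0,1,5,93,1,0,0,0,1,5,93,1]}}

```text
time: 9.1
tool_pos: [0.5386, -0.3546, 0.0385]
ee_rot: [3.14, 0.001, 1.432]
wrist_force: [-0.1, -0.5, 3.0]
width: 0.0626
finger_force: 30.0
```

```bash
python3 -c "
from h import *
go(.5225,.2105,.134)"
```

```text
t 9.1 pos [ 0.5386 -0.3546  0.0385] rot [3.140e+00 1.000e-03 1.432e+00] turn [ 0.1  0.  -0. ] shift [557.4 -94.  -96. ] w 0.0626 F [-0.1 -0.5  3. ] 30.0
```

{"op": "arm_command", "data": {"targets": [0,0,0,0,0,-20,1,0,0,0,0,0,-55,1,0,0,0,0,0,-95,1,0,0,0,10,-2,-130,1,0,0,0,40,-7,-145,1,0,0,0,80,-13,-145,1,0,0,0,125,-21,-145,1,0,0,0,170,-29,-145,1,0,0,0,215,-36,-145,1,0,0,0,260,-44,-145,1,0,0,0,305,-51,-145,1,0,0,0,350,-59,-145,1,0,0,0,395,-67,-145,1,0,0,0,440,-74,-145,1,0,0,0,485,-82,-145,1,0,0,0,515,-87,-145,1,0,0,0,540,-91,-145,1,0,0,0,557,-94,-145,1,0,0,0,557,-94,-145,1,0,0,0,557,-94,-130,1]}}

```text
time: 11.1
tool_pos: [0.5232, 0.2105, 0.1686]
ee_rot: [3.138, -0.001, 1.433]
wrist_force: [0.5, 0.3, -2.6]
width: 0.0625
finger_force: 30.0
```

```bash
python3 -c "
from h import *
go(.5225,.2105,.1375)"
```

```text
t 11.1 pos [0.5232 0.2105 0.1686] rot [ 3.138e+00 -1.000e-03  1.433e+00] turn [ 0.2 -0.  -0. ] shift [-0.1 -0.8 31.1] w 0.0625 F [ 0.5  0.3 -2.6] 30.0
```

{"op": "arm_command", "data": {"targets": [0,0,0,0,0,12,1,0,0,0,0,0,20,1,0,0,0,0,0,24,1,0,0,0,0,0,27,1,0,0,0,0,0,28,1,0,0,0,0,0,28,1]}}

```text
time: 11.7
tool_pos: [0.5223, 0.2103, 0.1398]
ee_rot: [3.141, -0.0, 1.432]
wrist_force: [0.3, -0.3, -2.8]
width: 0.0625
finger_force: 30.0
```

{"op": "arm_command", "data": {"targets": [0,0,0,0,0,1.5,1,0,0,0,0,0,3,1,0,0,0,0,0,3,1]}}

```text
time: 12.0
tool_pos: [0.5226, 0.2111, 0.1379]
ee_rot: [3.14, -0.002, 1.433]
wrist_force: [-0.5, 1.2, 2.3]
width: 0.0623
finger_force: 30.0
```

Contact made; release and rise.

{"op": "arm_command", "data": {"targets": [0,0,0,0,0,0,0.2,0,0,0,0,0,0,-0.2,0,0,0,0,0,0,-1,0,0,0,0,0,0,-1,0,0,0,0,0,0,-1,0,0,0,0,0,0,-1,0,0,0,0,0,-30,-1,0,0,0,0,0,-75,-1,0,0,0,0,0,-110,-1,0,0,0,0,0,-110,-1]}}

```text
time: 13.0
tool_pos: [0.5245, 0.211, 0.2533]
ee_rot: [3.131, -0.005, 1.432]
wrist_force: [0.4, 0.5, 0.8]
width: 0.0941
finger_force: 0.0
```

```bash
python3 - <<'E'
from h import *
go(.537,-.255,.0345)
s=snap('wrist'); lids(s)
E
```

```text
t 13.0 pos [0.5245 0.211  0.2533] rot [ 3.131 -0.005  1.432] turn [ 0.6 -0.3 -0. ] shift [-460.8   74.3  217.5] w 0.0941 F [0.4 0.5 0.8] 0.0
lid [0.5328 0.2855] 0.0274 0.1856 4456
lid [0.5221 0.2143] 0.0276 0.1887 3879
```

{"op": "arm_command", "data": {"targets": [0,0,0,-30,5,0,-1,0,0,0,-80,13,0,-1,0,0,0,-130,21,0,-1,0,0,0,-180,30,0,-1,0,0,0,-230,38,10,-1,0,0,0,-280,46,30,-1,0,0,0,-330,55,55,-1,0,0,0,-380,64,80,-1,0,0,0,-420,71,100,-1,0,0,0,-447,76,115,-1,0,0,0,-461,78,120,-1,0,0,0,-461,78,120,-1,0,0,0,-461,78,120,-1]}}

```text
time: 14.35
tool_pos: [0.5356, -0.2558, 0.1262]
ee_rot: [-3.141, -0.001, 1.433]
wrist_force: [0.0, 0.2, 0.3]
width: 0.094
finger_force: 0.0
```

```bash
python3 -c "
from h import *
go(.537,-.255,.0345)"
```

```text
t 14.35 pos [ 0.5356 -0.2558  0.1262] rot [-3.141e+00 -1.000e-03  1.433e+00] turn [-0.  -0.1 -0. ] shift [ 0.9  1.4 91.7] w 0.094 F [0.  0.2 0.3] 0.0
```

{"op": "arm_command", "data": {"targets": [0,0,0,1,1,30,-1,0,0,0,1,1,65,-1,0,0,0,1,1,85,-1,0,0,0,1,1,92,-1,0,0,0,1,1,92,-1,0,0,0,1,1,92,1,0,0,0,1,1,92,1,0,0,0,1,1,92,1,0,0,0,1,1,92,1,0,0,0,1,1,92,1,0,0,0,1,1,92,1]}}

```text
time: 15.45
tool_pos: [0.5365, -0.2563, 0.0354]
ee_rot: [-3.141, 0.0, 1.432]
wrist_force: [-3.4, 0.9, 6.0]
width: 0.0627
finger_force: 30.0
```

```bash
python3 -c "
from h import *
go(.512,.139,.14)"
```

```text
t 15.45 pos [ 0.5365 -0.2563  0.0354] rot [-3.141  0.     1.432] turn [-0.  0. -0.] shift [ 388.1  -78.9 -104.7] w 0.0627 F [-3.4  0.9  6. ] 30.0
```

{"op": "arm_command", "data": {"targets": [0,0,0,0,0,-20,1,0,0,0,0,0,-55,1,0,0,0,0,0,-95,1,0,0,0,10,-2,-130,1,0,0,0,40,-8,-145,1,0,0,0,80,-16,-150,1,0,0,0,120,-24,-150,1,0,0,0,160,-33,-150,1,0,0,0,200,-41,-150,1,0,0,0,240,-49,-150,1,0,0,0,280,-57,-150,1,0,0,0,320,-65,-150,1,0,0,0,350,-71,-150,1,0,0,0,375,-76,-150,1,0,0,0,388,-79,-150,1,0,0,0,388,-79,-145,1,0,0,0,388,-79,-130,1,0,0,0,388,-79,-120,1,0,0,0,388,-79,-120,1]}}

```text
time: 17.35
tool_pos: [0.5105, 0.1376, 0.1511]
ee_rot: [-3.136, 0.002, 1.431]
wrist_force: [0.7, 1.0, -2.8]
width: 0.0626
finger_force: 30.0
```

```bash
python3 -c "
from h import *
go(.512,.139,.1385)"
```

```text
t 17.35 pos [0.5105 0.1376 0.1511] rot [-3.136e+00  2.000e-03  1.431e+00] turn [-0.3  0.1 -0.1] shift [ 1.6  1.4 12.6] w 0.0626 F [ 0.7  1.  -2.8] 30.0
```

{"op": "arm_command", "data": {"targets": [0,0,0,0,0,4,1,0,0,0,0,0,8,1,0,0,0,0,0,10,1,0,0,0,0,0,11.5,1,0,0,0,0,0,12.5,1,0,0,0,0,0,12.5,1]}}

```text
time: 17.95
tool_pos: [0.5121, 0.1392, 0.142]
ee_rot: [3.141, 0.0, 1.432]
wrist_force: [0.2, -0.6, -3.2]
width: 0.0625
finger_force: 30.0
```

{"op": "arm_command", "data": {"targets": [0,0,0,0,0,1.5,1,0,0,0,0,0,3,1,0,0,0,0,0,4,1,0,0,0,0,0,4,1]}}

```text
time: 18.35
tool_pos: [0.5122, 0.1394, 0.1383]
ee_rot: [3.141, -0.0, 1.433]
wrist_force: [-0.4, 1.3, -0.7]
width: 0.0625
finger_force: 30.0
```

{"op": "arm_command", "data": {"targets": [0,0,0,0,0,1,1,0,0,0,0,0,1,0.2,0,0,0,0,0,1,-0.2,0,0,0,0,0,1,-1,0,0,0,0,0,1,-1,0,0,0,0,0,1,-1,0,0,0,0,0,1,-1,0,0,0,0,0,-30,-1,0,0,0,0,0,-75,-1,0,0,0,0,0,-120,-1,0,0,0,0,0,-120,-1,0,0,0,0,0,-120,-1]}}

```text
time: 19.55
tool_pos: [0.5128, 0.1391, 0.2593]
ee_rot: [3.138, -0.001, 1.432]
wrist_force: [-0.2, 0.4, -0.4]
width: 0.0943
finger_force: 0.0
```

```bash
python3 - <<'E'
from h import *
go(.4945,.0065,.22,3.004)
s=snap('wrist'); lids(s); save(s,'w5')
P=np.nan_to_num(pts(s),nan=-1); hsv=cv2.cvtColor(s['color'],cv2.COLOR_RGB2HSV)
m=(hsv[...,2]<60)&(P[...,2]>.09)&(P[...,2]<.13)&(abs(P[...,1])<.05)
Q=P[m]
if len(Q)>10: print(len(Q),cv2.minAreaRect((Q[:,:2]*1000).astype(np.float32)),np.percentile(Q[:,2],[5,50,95]))
E
```

```text
t 19.55 pos [0.5128 0.1391 0.2593] rot [ 3.138e+00 -1.000e-03  1.432e+00] turn [  0.2   0.1 -90.1] shift [-133.9    0.    39.3] w 0.0943 F [-0.2  0.4 -0.4] 0.0
lid [0.5324 0.2766] 0.0253 0.1861 2099
lid [0.5222 0.2142] 0.0274 0.1888 4375
lid [0.5124 0.145 ] 0.0287 0.1918 4015
1502 ((502.09796142578125, 19.94748878479004), (54.44044876098633, 135.61529541015625), 87.91576385498047) [0.10100784 0.10837201 0.11061209]
```

View pics/w5.png

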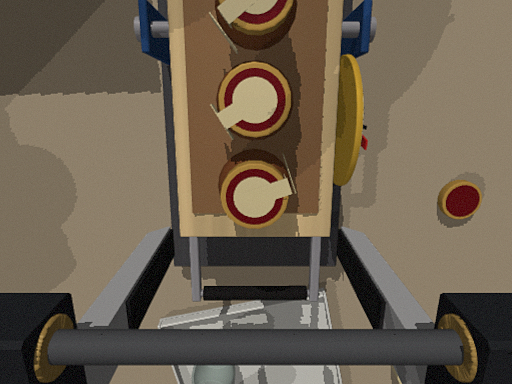

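All three jars stand upright in a row, with lids near (255,5), (255,100) and (254,193). The handle grip runs along row 293, columns 203 to 308.

```bash
python3 - <<'E'
from h import *
s=snap('wrist'); hsv=cv2.cvtColor(s['color'],cv2.COLOR_RGB2HSV)
m=(hsv[278:310,200:312,2]<60); r=np.argwhere(m); print(len(r),r.min(0)+[278,200],r.max(0)+[278,200])
v,u=(r.min(0)+r.max(0))/2+[278,200]; print(u,v,ray(s,u,v,.1065).round(4))
P=pts(s)[278:310,200:312][m]; print(np.nanmean(P,0).round(4),np.nanpercentile(P,[2,98],axis=0).round(4))
a=snap('scene'); hsv=cv2.cvtColor(a['color'],cv2.COLOR_RGB2HSV)
m=(hsv[160:190,275:310,2]<60); r=np.argwhere(m)
if len(r)>20: v,u=r.mean(0)+[160,275]; print(len(r),u,v,ray(a,u,v,.1065).round(4))
E
```

```text
1555 [278 201] [300 310]
255.5 289.0 [0.4944 0.012  0.1065]
[0.4942 0.0054 0.1039] [[ 0.4384 -0.0547  0.0012]
 [ 0.5496  0.0183  0.1109]]
176 292.2443181818182 174.28977272727272 [0.5007 0.0081 0.1065]
```

{"op": "arm_command", "data": {"targets": [0,0,-8,-20,0,0,-1,0,0,-16,-50,0,0,-1,0,0,-24,-85,0,0,-1,0,0,-32,-110,0,0,-1,0,0,-40,-127,0,0,-1,0,0,-48,-135,0,0,-1,0,0,-56,-135,0,0,-1,0,0,-64,-135,0,0,-1,0,0,-72,-135,0,20,-1,0,0,-80,-135,0,35,-1,0,0,-87,-135,0,40,-1,0,0,-90,-135,0,40,-1,0,0,-90,-135,0,40,-1]}}

```text
time: 21.0
tool_pos: [0.4924, 0.0055, 0.2156]
ee_rot: [-3.141, -0.004, 3.003]
wrist_force: [0.0, -0.3, 0.7]
width: 0.0937
finger_force: 0.0
```

```bash
python3 -c "
from h import *
go(.494,.005,.084,3.004)"
```

```text
t 21.0 pos [0.4924 0.0055 0.2156] rot [-3.141 -0.004  3.003] turn [-0.  -0.3 -0.1] shift [ -2.2  -0.2 131.6] w 0.0937 F [ 0.  -0.3  0.7] 0.0
```

{"op": "arm_command", "data": {"targets": [0,0,0,-2,1,30,-1,0,0,0,-2,1,70,-1,0,0,0,-2,1,100,-1,0,0,0,-2,1,122,-1,0,0,0,-2,1,131,-1,0,0,0,-2,1,131,-1,0,0,0,-2,1,131,-0.4,0,0,0,-2,1,131,0.2]}}

```text
time: 21.8
tool_pos: [0.4968, 0.006, 0.0887]
ee_rot: [3.142, 0.003, 3.003]
wrist_force: [0.1, -0.2, 0.2]
width: 0.0813
finger_force: 0.0
```

```bash
python3 - <<'E'
from h import *
go(.494,.006,.084,3.004)
s=snap('scene'); cv2.imwrite('pics/s6.png',cv2.resize(s['color'][100:280,240:480],(800,600))[:,:,::-1])
E
```

```text
t 21.8 pos [0.4968 0.006  0.0887] rot [3.142e+00 3.000e-03 3.003e+00] turn [ 0.   0.2 -0.1] shift [ 2.8 -0.4  4.7] w 0.0813 F [ 0.1 -0.2  0.2] 0.0
```

View pics/s6.png

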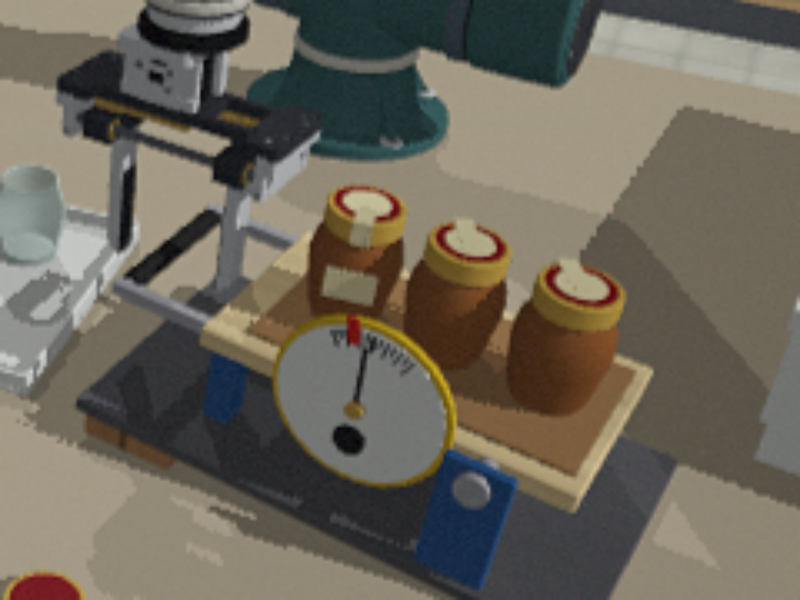

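Fingers straddle the handle at about crop (175,245), all three jars stand, and the red mark (353,330) is to the handle side of the needle tip (366,345).

{"op": "arm_command", "data": {"targets": [0,0,0,1,0,4,0.6,0,0,0,1,0,4,1,0,0,0,1,0,4,1,0,0,0,1,0,4,1,0,0,0,1,0,4,1,0,0,0,1,0,4,1,0,0,0,1,0,4,1,0,0,0,1,0,4,1]}}

```text
time: 22.65
tool_pos: [0.4943, 0.0039, 0.0829]
ee_rot: [-3.136, -0.0, 3.003]
wrist_force: [-0.1, -5.4, -0.3]
width: 0.0149
finger_force: 30.0
```

```bash
cat >> h.py <<'E'
def gauge():
    s=snap('scene'); hsv=cv2.cvtColor(s['color'],cv2.COLOR_RGB2HSV).astype(int); V=hsv[...,2]
    ex=np.array([.990,-.137,0]); ey=np.array([.137,.990,0]); p0=np.array([.5225,.2105,.1035])+.083*ex
    c=s['T'][:3,3]
    def pl(u,v):
        d=np.stack([(u-s['cx'])/s['fx'],(v-s['cy'])/s['fy'],np.ones_like(u)],-1)@s['T'][:3,:3].T
        k=((p0-c)@ex)/(d@ex); q=c+d*k[...,None]-p0
        return q@ey,q[...,2]
    v,u=np.mgrid[:384,:512].astype(float); t,z=pl(u,v); H,S=hsv[...,0],hsv[...,1]
    near=np.hypot(t,z)<.085
    y=near&(H>20)&(H<33)&(S>170)&(V>80)
    cn=np.argwhere(y)[:,::-1]; Q=np.c_[t[y],z[y]]
    r=np.hypot(*Q.T)
    A=np.c_[2*Q,np.ones(len(Q))]; k=np.ones(len(Q),bool)
    for _ in range(4):
        f=np.linalg.lstsq(A[k],(Q[k]**2).sum(1),rcond=None)[0]; R0=np.sqrt(f[2]+f[0]**2+f[1]**2)
        e=abs(np.hypot(*(Q-f[:2]).T)-R0); k=e<max(.003,np.median(e)*2)
    C=f[:2]; rr=np.hypot(t-C[0],z-C[1]); ang=np.arctan2(-(t-C[0]),z-C[1])
    red=(rr<.07)&(abs(ang)<.7)&((H<8)|(H>172))&(S>150)&(V>90)&(rr>.035)
    blk=(rr<.047)&(rr>.008)&(V<80)&(abs(ang)<.25)
    hub=(rr<.010)&(H>10)&(H<30)&(S>110)
    print('C',C.round(4),'R',R0.round(4),'hub',t[hub].mean().round(4),z[hub].mean().round(4),hub.sum())
    # robust: line through needle pixels; mark inner side
    for n,m in(('mark',red),('needle',blk)):
        print(n,m.sum(),'ang(C)',np.round(np.median(ang[m]),4),'mean r',rr[m].mean().round(4),'tz',t[m].mean().round(4),z[m].mean().round(4))
    if blk.sum()>5:
        pf=np.polyfit(z[blk],t[blk],1); print('needle line ang',np.round(-np.arctan(pf[0]),4))
    return s
E
python3 - <<'E'
from h import *
go(.494,.006,.084,3.004); gauge()
E
```

```text
t 22.65 pos [0.4943 0.0039 0.0829] rot [-3.136 -0.     3.003] turn [-0.3 -0.  -0.1] shift [ 0.6  2.  -1.1] w 0.0149 F [-0.1 -5.4 -0.3] 30.0
C [-0.0208 -0.0053] R 0.0606 hub -0.0228 -0.0107 16
mark 26 ang(C) 0.2278 mean r 0.0536 tz -0.0331 0.0468
needle 28 ang(C) 0.0738 mean r 0.0311 tz -0.0219 0.0256
needle line ang -0.1406
```

{"op": "arm_command", "data": {"targets": [0,0,0,0,-1,-1,1,0,0,0,0,-1,-2,1,0,0,0,0,-1,-3,1,0,0,0,0,-1,-5,1,0,0,0,0,-1,-7,1,0,0,0,0,-1,-9,1,0,0,0,0,-1,-11,1,0,0,0,0,-0.5,-13,1,0,0,0,0,-0.5,-15,1,0,0,0,0,-0.5,-17,1,0,0,0,0,0,-19,1,0,0,0,0,0,-21,1,0,0,0,0,0,-23,1,0,0,0,0,0.5,-25,1,0,0,0,0,0.5,-27,1,0,0,0,0,1,-29,1,0,0,0,0,1,-31,1,0,0,0,0,1.5,-32,1,0,0,0,0,1.5,-33,1,0,0,0,0,1.5,-33,1]}}

```text
time: 24.7
tool_pos: [0.4948, 0.0075, 0.1162]
ee_rot: [-3.141, 0.0, 3.003]
wrist_force: [0.7, -4.6, -3.4]
width: 0.0149
finger_force: 30.0
```

{"op": "arm_command", "data": {"targets": [0,0,0,0,0,0,1,0,0,0,0,0,0,1,0,0,0,0,0,0,1,0,0,0,0,0,0,1,0,0,0,0,0,0,1,0,0,0,0,0,0,1,0,0,0,0,0,0,1,0,0,0,0,0,0,1,0,0,0,0,0,0,1,0,0,0,0,0,0,1,0,0,0,0,0,0,1,0,0,0,0,0,0,1]}}

```text
time: 25.9
tool_pos: [0.4947, 0.0074, 0.1161]
ee_rot: [-3.141, 0.0, 3.003]
wrist_force: [-0.0, -5.2, -2.3]
width: 0.0151
finger_force: 30.0
```

```bash
python3 - <<'E'
from h import *
go(.494,.006,.084,3.004); s=gauge(); gauge()
cv2.imwrite('pics/s7.png',cv2.resize(s['color'][130:265,290:470],(800,600),interpolation=cv2.INTER_CUBIC)[:,:,::-1])
E
```

```text
t 25.9 pos [0.4947 0.0074 0.1161] rot [-3.141  0.     3.003] turn [-0.   0.  -0.1] shift [ 0.5 -1.5 32.1] w 0.0151 F [-0.  -5.2 -2.3] 30.0
C [-0.0187  0.0047] R 0.0607 hub -0.0211 -0.0001 15
mark 29 ang(C) 0.1146 mean r 0.0533 tz -0.0241 0.0578
needle 32 ang(C) 0.0749 mean r 0.0324 tz -0.0201 0.0368
needle line ang -0.0854
C [-0.0187  0.0047] R 0.0607 hub -0.0205 -0.0005 17
mark 30 ang(C) 0.1039 mean r 0.0536 tz -0.0241 0.0581
needle 32 ang(C) 0.0753 mean r 0.0324 tz -0.0201 0.0368
needle line ang -0.0854
```

View pics/s7.png

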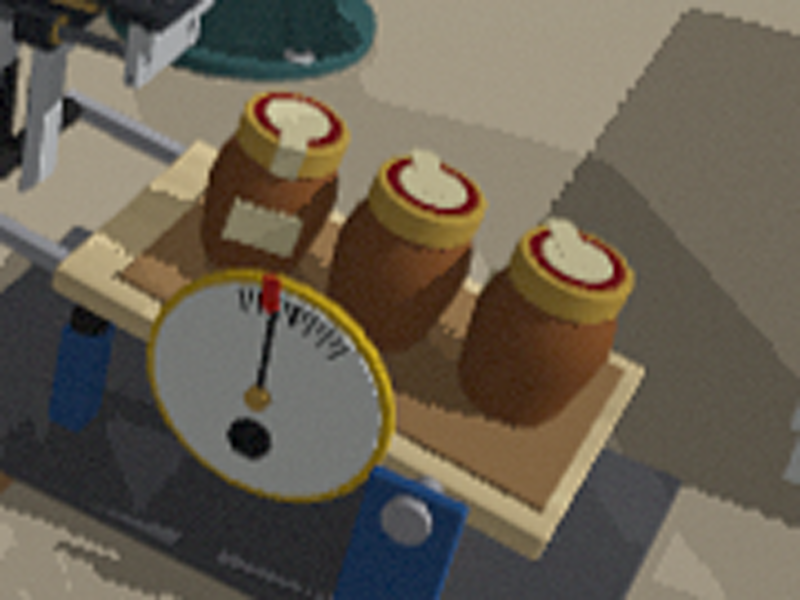

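The zoom shows the jars standing firm on the tilted board. The needle tip (273,310) nearly meets the red mark (271,294), with the hub at (257,400). I'll use the depth data to remove the parallax.

```bash
cat >> h.py <<'E'
def g3():
    s=snap('scene'); P=np.nan_to_num(pts(s),nan=9); hsv=cv2.cvtColor(s['color'],cv2.COLOR_RGB2HSV).astype(int); H,S,V=hsv[...,0],hsv[...,1],hsv[...,2]
    ex=np.array([.990,-.137,0]); ey=np.array([.137,.990,0]); q=P-[.5225,.2105,.1035]
    X,t,z=q@ex,q@ey,q[...,2]
    near=(abs(X-.083)<.02)&(np.hypot(t+.02,z)<.08)
    def rep(n,m): print(n,m.sum(),'X',np.median(X[m]).round(4),'t',t[m].mean().round(4),'z',z[m].mean().round(4))
    y=near&(H>20)&(H<33)&(S>170)&(V>80); rep('rim',y)
    w=near&(S<40)&(V>110); rep('face',w)
    c=np.c_[t[w|y],z[w|y]].astype(np.float32); print('enclosing',cv2.minEnclosingCircle(c))
    red=near&((H<8)|(H>172))&(S>150)&(V>90)&(z>.03); rep('red',red)
    blk=near&(V<80)&(z>.015)&(abs(t+.02)<.008); rep('needle',blk)
    rep('bob',near&(V<60)&(z<0)&(abs(t+.02)<.015))
    rep('hub',near&(abs(z)<.012)&(abs(t+.02)<.01)&(H>10)&(H<30)&(S>110))
E
python3 -c "
from h import *
g3()"
```

```text
rim 245 X 0.087 t -0.0016 z 0.0282
face 1528 X 0.0888 t -0.0159 z 0.007
enclosing ((-0.01725958101451397, 0.007600373588502407), 0.06249309703707695)
red 29 X 0.0915 t -0.0213 z 0.0637
needle 37 X 0.0944 t -0.0181 z 0.0407
bob 64 X 0.0966 t -0.0174 z -0.0157
hub 21 X 0.0969 t -0.0175 z 0.0084
```

{"op": "arm_command", "data": {"targets": [0,0,0,0,0,-1,1,0,0,0,0,0,-2,1,0,0,0,0,0.5,-4,1,0,0,0,0,0.5,-6,1,0,0,0,0,1,-8,1,0,0,0,0,1.5,-10,1,0,0,0,0,2,-12,1,0,0,0,0,2,-14,1,0,0,0,0,2.5,-16,1,0,0,0,0,3,-17,1,0,0,0,0,3,-18,1,0,0,0,0,3,-18,1,0,0,0,0,3,-18,1,0,0,0,0,3,-18,1,0,0,0,0,3,-18,1,0,0,0,0,3,-18,1,0,0,0,0,3,-18,1,0,0,0,0,3,-18,1,0,0,0,0,3,-18,1,0,0,0,0,3,-18,1]}}

```text
time: 28.05
tool_pos: [0.4952, 0.0109, 0.1339]
ee_rot: [3.141, 0.0, 3.003]
wrist_force: [1.3, -0.9, -2.9]
width: 0.0149
finger_force: 30.0
```

```bash
python3 - <<'E'
from h import *
go(.494,.006,.084,3.004); g3(); s=gauge()
cv2.imwrite('pics/s8.png',cv2.resize(s['color'][130:265,290:470],(800,600),interpolation=cv2.INTER_CUBIC)[:,:,::-1])
E
```

```text
t 28.05 pos [0.4952 0.0109 0.1339] rot [3.141 0.    3.003] turn [ 0.  0. -0.] shift [ 0.6 -5.1 49.9] w 0.0149 F [ 1.3 -0.9 -2.9] 30.0
rim 253 X 0.087 t 0.0004 z 0.0325
face 1535 X 0.0888 t -0.0144 z 0.012
enclosing ((-0.014681573957204819, 0.012737885117530823), 0.06290507316589355)
red 28 X 0.0911 t -0.016 z 0.0695
needle 42 X 0.0944 t -0.0169 z 0.0447
bob 65 X 0.0969 t -0.0154 z -0.0102
hub 4 X 0.0972 t -0.0163 z 0.0101
C [-0.0172  0.0102] R 0.0606 hub -0.0189 0.0053 16
mark 27 ang(C) 0.0268 mean r 0.0534 tz -0.0188 0.0635
needle 32 ang(C) 0.0828 mean r 0.0308 tz -0.0186 0.0408
needle line ang -0.0584
```

View pics/s8.png

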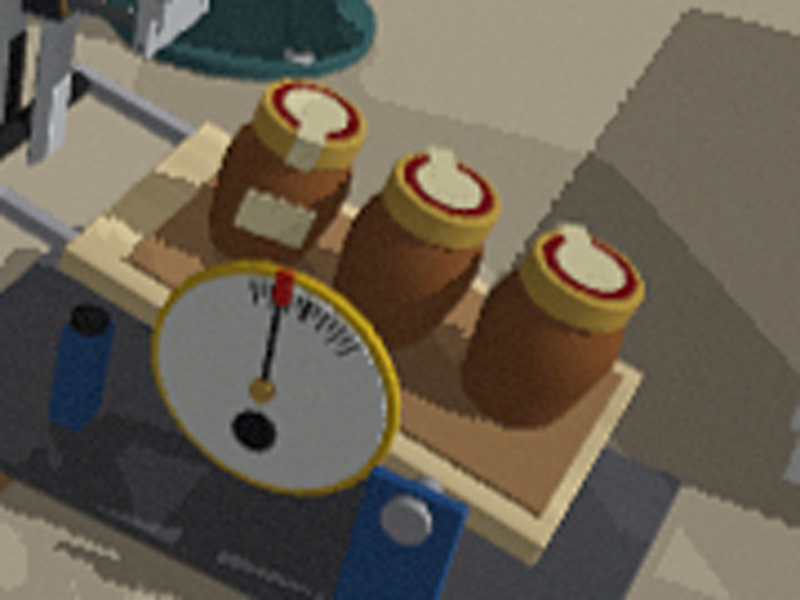

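The needle line from the hub (262,391) through its tip (280,305) runs through the middle of the red mark (283,290). The depth data agrees within about 0.015 rad. The jars are all in place, so I'm handing in.

```bash
python3 -c "
from h import *
print(abs(robot.get_obs()['qvel']).max()); print(robot.close_job())"
```

```text
0.0033359267892311504
the job is handed in; nothing more can be done
None
```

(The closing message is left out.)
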